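# Hold the filter housing's inspection flap open at its mark

### The arm

A 6-joint arm with a two-finger parallel gripper is mounted at the origin on the work surface. World frame = base frame: x ahead of the robot, y to its left, z up, the work surface at z = 0. Lengths are in m, angles in rad, forces in N, time in s.
With the tool pointing down it reaches from about 0.225 to 0.725 m from the base axis. Payload 3.1 kg.
Tool frame: the origin (TCP) lies midway between the tips of the shut fingers; the grasp point (between the pads) lies 19 mm behind it (r.hold_point_z is the distance from the TCP to the grasp point, in m); z points along the fingers, y is the direction in which the jaws open and shut (so a half turn about z gives the same grasp; the last joint's range is limited). The gripper opens to 85 mm and grips with 20 to 120 N. Pads are 22 mm wide; open, the fingers measure 114 mm over their backs; the gripper's body (76 mm by 85 mm) begins 54 mm behind the grasp point. The pads swing forward as they close: fully open they stand 13 mm farther back than shut.
Start: joints at [-1.32, 0.048, 0.099, 1.622, 0, 1.443], TCP at [0.194, -0.488, 0.231] pointing down, gripper open.
Joint ranges: [-2.91, 2.91], [-0.99, 1.94], [-1.21, 1.42], [-2.12, 2.29], [-1.49, 1.47], [-3.14, 3.14]. Speed limits (rad/s): [2.79, 2.79, 3.14, 3.14, 3.14, 3.14].

### API

Orientations are given as [roll, pitch, yaw] about the fixed x, y, z axes, in that order (R = Rz(yaw) Ry(pitch) Rx(roll)).
In Python, from plant import monitor, viewer, r gives the robot as it stands. The module is installed in compiled form; this text tells all that it offers.
- The arm moves only by the shell command python3 -m crank 'ROWS' [OPENING]. ROWS is text: rows parted by semicolons, each of 6 numbers parted by spaces: the shift along the tool's x, y, z in mm, then the turn, a rotation vector about the tool's x, y, z in degrees. In form: tx ty tz rx ry rz; .... A call has 1 to 10 rows; each row is the pose to reach, as a shift and turn from the pose commanded when the call began, along the tool's axes at that moment; what a row does not reach only later rows make up. A row lasts 1/10 s, in which the tool goes at most 50 mm and 8.59 degrees, less where a joint would pass 70% of its speed; a pose out of reach is approached as far as the arm can. A call with a gripper value outside its range is refused whole. OPENING is the closure, from 0 (fully open) to 1 (shut), set as the call begins (- or left out, the last holds). The fingers move at their own pace and stop on an object; the grip force is fixed at half the most. Time passes only in rows, so rows that repeat a pose let the fingers close. It gives the time, the measured TCP pose, the force and the opening at its end, in the units of the state.
- monitor.sense(): the state, without advancing time (a new reading comes with each control period).
- viewer.read_camera(name): name is "scene" or "top"; returns a dict with "color" (400x640x3 uint8, red, green, blue), "fovy" (degrees; the focal length in pixels is half the picture's height over the tangent of half this angle, whatever the lens; pixels are square), "cx", "cy" (the principal point, pixels), "R" (3x3) and "t" (3): a world point X has camera coordinates R X + t. Camera axes: x right, y down, z forward; pixel columns grow to the right and rows downward; lengths in m; the calibration is good to about 2 mm. A picture is of the moment at which its call begins. There is no depth.
- r.job_done(): hands the job in, once; it reports no verdict.
The state is a dict: "t": time; "joint_positions": joint angles; "joint_velocities": joint speeds; "effort": joint torques, N m; "tool_pos": TCP position; "tcp_rot": TCP orientation; "contact_force": force on the tool from outside, world axes, zero at the start; "ft_torque": the same for the moment, N m; "finger_gap": finger opening in m.
Only numpy, scipy, OpenCV 4.12 (cv2) and the standard library are available. Lean on these libraries where they do the work, as an engineer would, in place of code of your own. Each camera call takes 0.05 s, during which the arm holds its last target.

### The job

First make the beam path safe: slide the white shutter knob all the way to the green end of its black unit while the filter housing is still closed. Then lift the housing's grey hinged flap by its steel bar until the flap lies parallel with the orange pointer beside it (within a few degrees), and keep holding it still there for the inspection: the flap drops shut if let go, so finish while your gripper holds it at the mark, with nothing propping it. Do not push the pointer, and leave the other things on the table where they are.

Things in the scene. Friction and masses are not known exactly. Their poses are not given: they have to be found in the camera images.
- housing: white filter housing fixed on the table, 240 x 220 mm, 111 mm high; origin at the centre of its underside. Its x axis points from the bar side (front, roughly towards the robot) to the hinge side, y to its left as seen from the front, z up. It is open on top under the flap (filter cubes inside, tops at 58 mm); behind the hinge there is a flat deck 111 mm high
- hinge (a point): middle of the flap's hinge line, 116 mm above the table; the hinge line runs along the housing's y axis. Does not move with the flap; axes as the housing's
- handle (a point): centre of the flap's steel grip bar: a round bar 12 mm thick parallel to the hinge line, 110 mm long, 220 mm from the hinge line, level with the hinge when shut (116 mm above the table). Two rods of 10 mm at 50 mm either side of the centre carry it, so 90 mm of bar is free between them; from the bar's axis to the flap's edge and the housing's front wall there is a gap of 60 mm. Moves with the flap; its x axis points from the bar to the hinge, in the flap's plane
- flap (a joint): opening angle of the flap in rad: 0 shut and level, growing as the bar side swings up towards the hinge side; up to 1.9. The flap is a grey plate 158 x 205 mm, 6 mm thick, with the bar about 0.32 kg in all (varies), freely hinged: it falls shut when let go
- flap_frame (a point): point on the hinge line that turns with the flap: its x axis lies in the flap's plane and points from the bar to the hinge
- marker (a joint): angle of the orange pointer in rad, on the same scale as the flap's angle: the flap is at the mark when its angle equals this one. Set anew for each job, 0.55 to 0.95; its pivot is stiff and it stays where it is unless pushed
- marker_frame (a point): pivot of the orange pointer (which swings just outside a fixed upright black quadrant scale of 150 mm radius, 115 mm left of the middle), on the flap's hinge line, 124 mm to the left (+y of the housing) of the middle of the hinge; its x axis runs from the pointer's tip to the pivot
- marker_tip (a point): centre of the 16 mm orange ball at the pointer's tip, 165 mm from the hinge line
- shutter_unit: black shutter unit fixed on the table, 70 x 140 mm, 30 mm high, with brass tube stubs on its sides; origin at the centre of its underside; the knob slides along its y axis, from the red patch (-y end) to the green patch (+y end). It stands to the left or right of the housing
- shutter_grip (a point): centre of the white shutter knob, 24 mm (across the slide, the unit's x) x 20 mm (along the slide, y), 36 mm high, standing on the unit: it spans heights 31 to 67 mm above the table. Moves with the knob
- shutter (a joint): position of the knob in m: 0 at the red end (open), 0.05 at the stop at the green end (closed). Sliding friction about 1.5 N; stays where it is left
- meter: grey power meter fixed on the table, 100 x 130 mm, 55 mm high with a 12 mm knob on top; on the other side of the housing from the shutter unit. Bystander
- oil: small amber oil bottle, 32 mm in diameter, 62 mm high, standing on the housing's rear deck; origin at its foot. Bystander
- canister: clear objective canister, 42 mm in diameter, 65 mm high, on the table to the left of the housing; origin at its foot. Bystander
- slidebox: blue slide box, 85 x 100 mm, 32 mm high; origin at the centre of its underside. Bystander
- driver: yellow-handled screwdriver lying on the table, 170 mm long, 26 mm high; origin at its middle, on the table. Bystander
- dish: glass dish, 58 mm in diameter, 17 mm high, on the table to the right of the housing; origin at its foot. Bystander
- jar: glass jar with a red cap, 60 mm in diameter, 80 mm high, standing at the right, towards the far side; origin at its foot. Bystander
There are look-alikes about, which are no part of the job. Leave any blue look-alike of the shutter_unit alone.

How it is judged:
On the way, in this order (a step that is already met when the one before it is completed fails the run):
1. the shutter knob is at the green end while the flap is still shut (value of joint shutter above 0.044 m and value of joint flap below 0.06 rad), for 0.2 s.
2. the flap has been lifted to the pointer and is held there by the gripper (angle between the x axis of flap_frame and the x axis of marker_frame, either way round below 0.087 rad and contact force between the fingers and flap above 0.3 N), for 0.3 s.
At the end, for the whole second after the job is handed in: the flap is parallel with the orange pointer within 5 degrees (0.087 rad), still (under 0.08 rad/s) and held by the fingers (contact over 0.3 N), no loose thing touching it, and the shutter knob is within 6 mm of its stop at the green end (all of step 2 and velocity of joint flap between -0.08 and 0.08 rad/s and value of joint shutter above 0.044 m and contact force between flap and oil below 0.1 N and contact force between flap and canister below 0.1 N and contact force between flap and slidebox below 0.1 N and contact force between flap and driver below 0.1 N and contact force between flap and dish below 0.1 N and contact force between flap and jar below 0.1 N); the arm keeps its last pose, push and grip.
It fails at once if the flap is opened while the shutter is not closed (value of joint flap above 0.12 rad and not (value of joint shutter above 0.044 m)).
It fails at once if the orange pointer is pushed out of its place (distance of marker_tip from where it was at the start of the episode above 0.008 m).
It fails at once if a bystander (bottle, canister, slide box, screwdriver, dish or jar) is moved more than 30 mm (distance of any of oil, canister, slidebox, driver, dish, jar from where it was at the start of the episode above 0.03 m).
It also fails if it takes over 58 s, if anything falls off the work surface, if the arm or the gripper's body presses on something with over 40 N, if the wrist force passes 120 N, or if a joint passes its speed limit or range.

## Working session

There is one attempt and no reset: what is moved stays moved. The work goes in short steps, Python scripts to look and compute and a shell command to move; the robot and the scene stay as the last step left them, time stands still between calls to the robot, and variables do not carry over. Pictures are saved under pics/ and viewed, and the job is handed in when it is done.

```bash
mkdir -p pics; python3 - <<'E'
from plant import monitor, viewer, r
import cv2
print(monitor.sense(), r.hold_point_z)
for n in("scene","top"):
    d=viewer.read_camera(n); cv2.imwrite(f"pics/{n}0.png",d["color"][:,:,::-1]); print(n,d["fovy"],d["cx"],d["cy"],d["R"],d["t"])
E
```

```text
{'t': 0.0, 'joint_positions': array([-1.31979235e+00,  4.87465287e-02,  9.75782161e-02,  1.62199873e+00,
       -8.46978570e-06,  1.44302341e+00]), 'joint_velocities': array([-1.48227748e-04,  6.05619566e-04,  1.65118127e-03, -5.41989523e-05,
        1.55932189e-03,  1.55253694e-03]), 'effort': array([ 7.13284517e-04, -3.38784170e+01,  3.20013106e+01,  2.03739794e-02,
       -5.40777637e-05,  1.44968922e-06]), 'tool_pos': array([ 0.1939813 , -0.48718473,  0.23010952]), 'tcp_rot': array([-3.13924018e+00, -2.93688756e-04,  3.78776551e-01]), 'contact_force': array([ 0.69039843,  0.22149449, -0.44545701]), 'ft_torque': array([ 0.00210348, -0.00810801, -0.0372542 ]), 'finger_gap': 0.08543178076445376} 0.0187
scene 43.604322368633404 327.8642104332648 204.0404469956538 [[-0.46792581  0.88375968 -0.00377787]
 [ 0.62327927  0.32697215 -0.71036059]
 [-0.62655278 -0.33475072 -0.70382779]] [ 0.28885649 -0.26590778  1.72522591]
top 42.33899074778362 319.53392346734813 207.92851043317003 [[ 0.01723637 -0.99983636  0.00549141]
 [-0.9977008  -0.01755907 -0.06545834]
 [ 0.06554406 -0.00435052 -0.99784019]] [-0.02708876  0.57799199  1.36938225]
```

View pics/scene0.png

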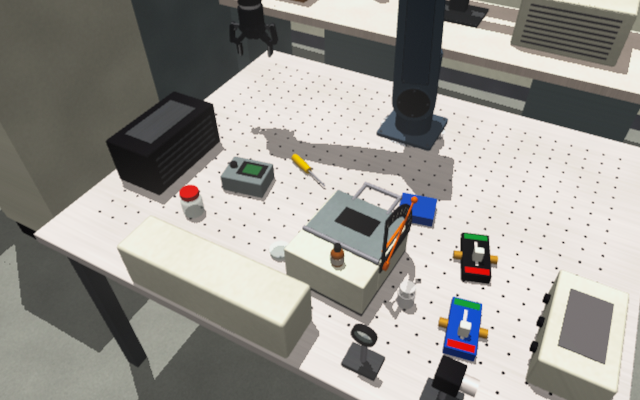

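View pics/top0.png

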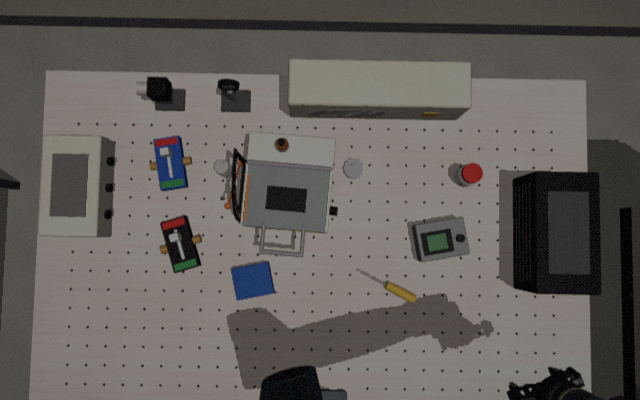

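The scene shows the housing with its grey flap near the middle and the orange pointer on its left. Two things could be the shutter unit: the black one, at top px (180,243) and scene px (475,257), and the blue look-alike, at top px (169,163) and scene px (463,327). I choose the black one and will check it in a close crop.

```bash
cat > h.py <<'E'
import numpy as np, cv2
from plant import monitor, viewer, r
def f(d): return d["color"].shape[0]/2/np.tan(np.radians(d["fovy"])/2)
def ray(d,p):
    R=np.array(d["R"]);t=np.array(d["t"]);F=f(d)
    v=R.T@np.array([(p[0]-d["cx"])/F,(p[1]-d["cy"])/F,1]); return -R.T@t, v/np.linalg.norm(v)
def onz(d,p,z):
    c,v=ray(d,p); return c+v*(z-c[2])/v[2]
def onpl(d,p,q,n):
    c,v=ray(d,p); return c+v*(np.dot(q-c,n)/np.dot(v,n))
def tri(d1,p1,d2,p2):
    c,v=ray(d1,p1);e,w=ray(d2,p2)
    A=np.stack([v,-w],1);s=np.linalg.lstsq(A,e-c,rcond=None)[0]
    a=c+s[0]*v;b=e+s[1]*w; return (a+b)/2,np.linalg.norm(a-b)
def proj(d,X):
    c=np.array(d["R"])@X+np.array(d["t"]); return np.array([d["cx"],d["cy"]])+f(d)*c[:2]/c[2]
E
python3 - <<'E'
from h import *
S=viewer.read_camera("scene");T=viewer.read_camera("top")
def crop(d,x0,y0,w,h,k,n): cv2.imwrite(n,cv2.resize(np.ascontiguousarray(d["color"][y0:y0+h,x0:x0+w,::-1]),None,fx=k,fy=k,interpolation=cv2.INTER_CUBIC))
a=[cv2.resize(np.ascontiguousarray(d["color"][y:y+60,x:x+60,::-1]),(390,390),interpolation=cv2.INTER_CUBIC) for d,x,y in((S,445,227),(T,150,213))]
cv2.imwrite("pics/sh.png",np.hstack(a))
crop(S,280,170,170,140,4.5,"pics/hs.png"); crop(T,210,125,140,140,4.2,"pics/ht.png")
E
```

```text
(no output)
```

View pics/sh.png

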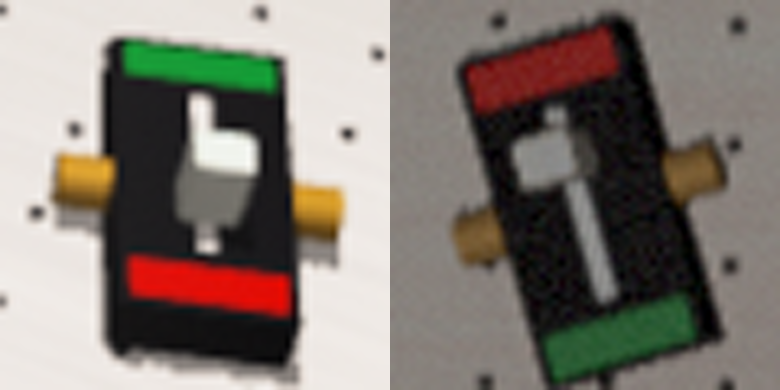

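View pics/hs.png

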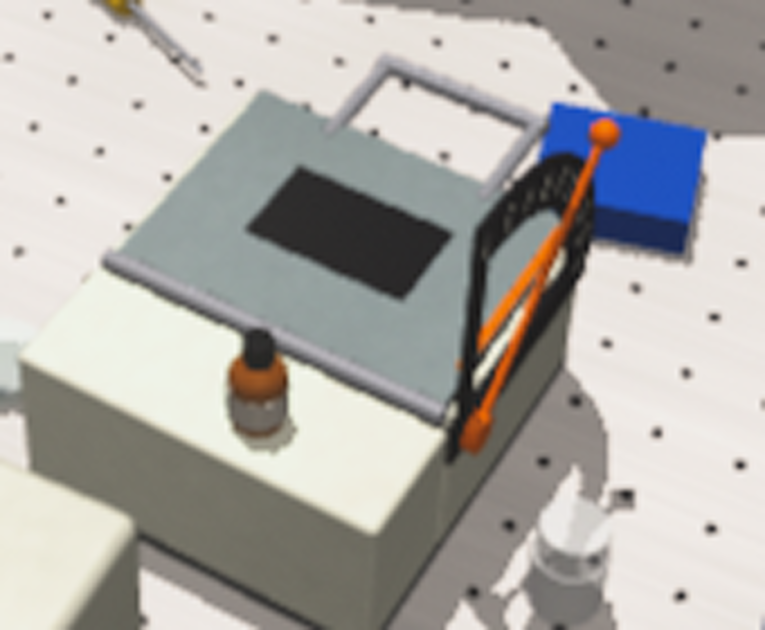

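View pics/ht.png

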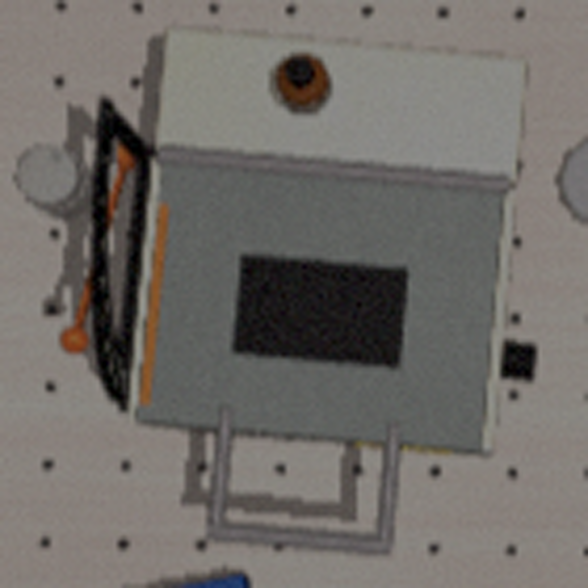

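The crop confirms the black unit: green at the robot end, white knob near red. The bar, hinge and pointer ball are clear in both views, so I measure them now.

```bash
python3 - <<'E'
from h import *
np.set_printoptions(precision=4,suppress=True)
S=viewer.read_camera("scene");T=viewer.read_camera("top")
hs=lambda a,b:((a+.5)/4.5-.5+280,(b+.5)/4.5-.5+170); ht=lambda a,b:((a+.5)/4.2-.5+210,(b+.5)/4.2-.5+125)
ss=lambda a,b:((a+.5)/6.5-.5+445,(b+.5)/6.5-.5+227); st=lambda a,b:((a-390+.5)/6.5-.5+150,(b+.5)/6.5-.5+213)
for n,p,q in [("barL",hs(538,124),ht(217,530)),("barR",hs(388,63),ht(387,545)),("hingeL",hs(445,415),ht(160,153)),("hingeR",hs(110,260),ht(513,184)),("ball",hs(604,132),ht(75,338)),("pivot",hs(475,430),ht(123,160)),("knobtop",ss(226,152),st(545,160)),("green",ss(201,66),st(620,338)),("red",ss(210,287),st(545,70))]:
    X,e=tri(S,p,T,q); print(n,X,"miss",e)
    z={"k":.067,"g":.030,"r":.030}.get(n[0],.116)
    print("   z plane:",onz(S,p,z)[:2],onz(T,q,z)[:2])
E
```

```text
barL [0.462  0.128  0.1153] miss 0.0034453110757910214
   z plane: [0.4619 0.1297] [0.4627 0.1263]
barR [0.4546 0.0277 0.115 ] miss 0.004645776984142529
   z plane: [0.4546 0.0302] [0.4556 0.0256]
hingeL [0.6861 0.1675 0.1165] miss 0.003590986496465485
   z plane: [0.6849 0.169 ] [0.6869 0.1659]
hingeR [ 0.6706 -0.0423  0.1135] miss 0.007530595888576725
   z plane: [ 0.6711 -0.0376] [ 0.672  -0.0456]
ball [0.5668 0.1951 0.2292] miss 0.0028099801708809584
   z plane: [0.4503 0.1661] [0.5751 0.2135]
pivot [0.6834 0.187  0.1125] miss 0.003070091053823649
   z plane: [0.6867 0.1865] [0.6823 0.1879]
knobtop [0.4925 0.3617 0.0623] miss 0.0027376430847953458
   z plane: [0.496  0.3631] [0.4929 0.359 ]
green [0.4207 0.3382 0.0281] miss 0.003008006486381324
   z plane: [0.4217 0.3397] [0.4213 0.3362]
red [0.5293 0.373  0.0271] miss 0.003317716687375368
   z plane: [0.5309 0.3746] [0.5298 0.3706]
```

The measurements agree with the given sizes: bar to hinge is 0.2205 m, heights are about 0.116, the ball is 0.166 m from the hinge line, and the pointer is at about 0.75 rad. Now I reach for the black unit's knob, with the jaws opening along the slide.

```bash
cat >> h.py <<'E'
from scipy.spatial.transform import Rotation as Ro
def go(p,rpy):
    s=monitor.sense(); R0=Ro.from_euler("xyz",s["tcp_rot"]); R1=Ro.from_euler("xyz",rpy)
    d=R0.inv().apply(np.array(p)-s["tool_pos"])*1000; w=np.degrees((R0.inv()*R1).as_rotvec())
    print("shift",d.round(1),"turn",w.round(1))
E
python3 -c "
from h import *
go([.493,.361,.15],[np.pi,0,np.radians(107.8)])"
```

```text
shift [ 591.5 -677.9   81.5] turn [ -0.   -0.  -86.1]
```

```bash
python3 -m crank '296 -339 -10 0 0 -43;296 -339 -10 0 0 -43;296 -339 -10 0 0 -43;296 -339 -10 0 0 -43;296 -339 -10 0 0 -43;296 -339 -10 0 0 -43;592 -678 0 0 0 -86;592 -678 0 0 0 -86;592 -678 0 0 0 -86;592 -678 0 0 0 -86' 0; python3 -c "
from h import *
go([.493,.361,.15],[np.pi,0,np.radians(107.8)])"
```

```text
t: 1.3
tool_pos: [0.3607, -0.0144, 0.2361]
tcp_rot: [3.14, 0.001, 1.735]
contact_force: [1.0, -1.0, 0.1]
finger_gap: 0.0849
shift [348.7 191.8  86.1] turn [ 0.1  0.1 -8.4]
```

```bash
python3 -m crank '349 192 0 0 0 -8;349 192 0 0 0 -8;349 192 0 0 0 -8;349 192 0 0 0 -8;349 192 0 0 0 -8;349 192 0 0 0 -8;349 192 0 0 0 -8;349 192 0 0 0 -8;349 192 80 0 0 -8;349 192 80 0 0 -8' 0; python3 - <<'E'
from h import *
go([.493,.361,.04],[np.pi,0,np.radians(107.8)])
d=viewer.read_camera("scene");cv2.imwrite("pics/a1.png",cv2.resize(np.ascontiguousarray(d["color"][150:300,380:560,::-1]),None,fx=4,fy=4))
E
```

```text
t: 2.3
tool_pos: [0.4956, 0.3607, 0.1532]
tcp_rot: [-3.141, 0.0, 1.871]
contact_force: [-1.1, -1.4, -0.8]
finger_gap: 0.0853
shift [  1.1  -2.4 113.2] turn [-0.   0.  -0.6]
```

View pics/a1.png

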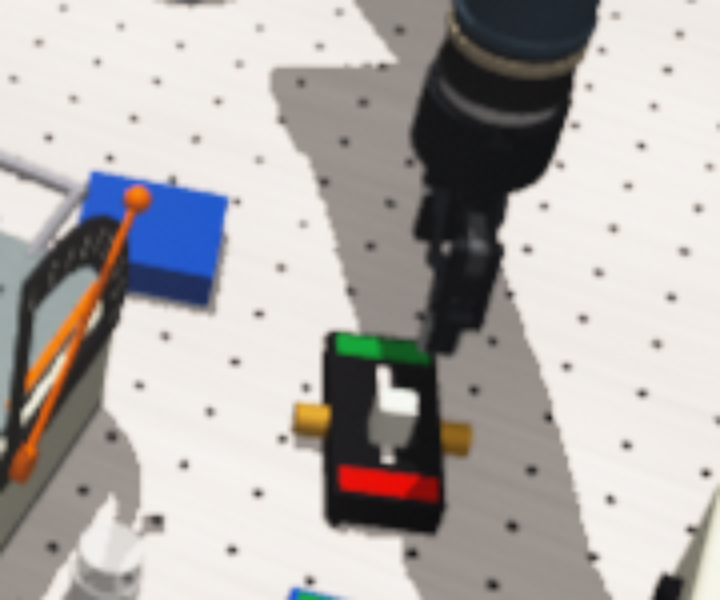

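The gripper stands above the black unit's knob, which is at crop (400,405), and the fingers straddle it as planned. I go down.

```bash
python3 -m crank '1 -2 40 0 0 0;1 -2 75 0 0 0;1 -2 100 0 0 0;1 -2 113 0 0 0;1 -2 113 0 0 0;1 -2 113 0 0 0' 0;  python3 -m crank '0 0 0 0 0 0;0 0 0 0 0 0;0 0 0 0 0 0;0 0 0 0 0 0;0 0 0 0 0 0;0 0 0 0 0 0;0 0 0 0 0 0;0 0 0 0 0 0' 1
```

```text
t: 2.95
tool_pos: [0.4935, 0.3593, 0.0444]
tcp_rot: [3.14, -0.0, 1.869]
contact_force: [0.2, -0.1, 1.3]
finger_gap: 0.0856
t: 3.75
tool_pos: [0.4931, 0.3592, 0.0435]
tcp_rot: [3.14, -0.0, 1.869]
contact_force: [0.0, -1.0, 4.7]
finger_gap: 0.019
```

The gap is 19 mm, so the 20 mm knob is gripped. I slide it toward green, which is tool −y.

```bash
python3 -m crank '0 -10 0 0 0 0;0 -20 0 0 0 0;0 -30 0 0 0 0;0 -38 0 0 0 0;0 -38 0 0 0 0'; python3 -m crank '0 -3 0 0 0 0;0 -6 0 0 0 0;0 -6 0 0 0 0'
```

```text
t: 4.25
tool_pos: [0.4547, 0.3468, 0.0434]
tcp_rot: [-3.141, 0.001, 1.869]
contact_force: [-0.0, -3.1, 7.3]
finger_gap: 0.0189
t: 4.55
tool_pos: [0.4516, 0.3458, 0.0435]
tcp_rot: [3.138, 0.001, 1.869]
contact_force: [4.5, -1.1, 3.3]
finger_gap: 0.0189
```

```bash
python3 -m crank '0 -4 0 0 0 0;0 -4 0 0 0 0'; python3 -m crank '0 -4 0 0 0 0;0 -4 0 0 0 0;0 -4 0 0 0 0'
```

```text
t: 4.75
tool_pos: [0.4513, 0.3457, 0.0435]
tcp_rot: [3.13, 0.001, 1.868]
contact_force: [11.8, 2.2, -3.0]
finger_gap: 0.0186
t: 5.05
tool_pos: [0.4512, 0.3457, 0.0436]
tcp_rot: [3.123, 0.001, 1.867]
contact_force: [20.1, 4.8, -9.1]
finger_gap: 0.0189
```

The knob is at the stop: it holds still at the predicted end position while the force builds. I unload, release, rise and look.

```bash
python3 -m crank '0 7 0 0 0 0;0 7 0 0 0 0'; python3 -m crank '0 0 0 0 0 0;0 0 0 0 0 0;0 0 0 0 0 0;0 0 0 0 0 0;0 0 0 0 0 0;0 0 0 0 0 0' 0;python3 -m crank '0 0 -50 0 0 0;0 0 -100 0 0 0;0 0 -150 0 0 0;0 0 -190 0 0 0;0 0 -190 0 0 0' 0; python3 - <<'E'
from h import *
a=[]
for n,x,y in(("scene",445,227),("top",150,213)):
    d=viewer.read_camera(n); a.append(cv2.resize(np.ascontiguousarray(d["color"][y:y+60,x:x+60,::-1]),(390,390),interpolation=cv2.INTER_CUBIC))
cv2.imwrite("pics/a2.png",np.hstack(a))
E
```

```text
t: 5.25
tool_pos: [0.4516, 0.3458, 0.0435]
tcp_rot: [3.137, 0.001, 1.868]
contact_force: [6.6, -0.5, 2.8]
finger_gap: 0.0187
t: 5.85
tool_pos: [0.4494, 0.3458, 0.0426]
tcp_rot: [-3.141, -0.0, 1.869]
contact_force: [0.2, 0.4, 0.1]
finger_gap: 0.0854
t: 6.35
tool_pos: [0.4527, 0.3476, 0.2413]
tcp_rot: [3.128, -0.004, 1.869]
contact_force: [0.1, -0.2, 0.6]
finger_gap: 0.085
```

View pics/a2.png

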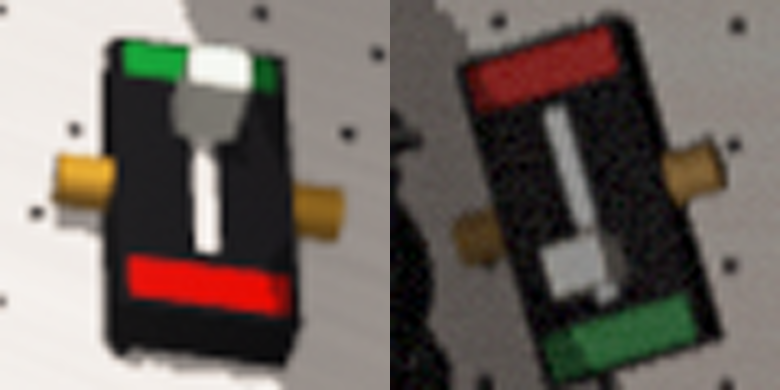

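The knob now stands at the green end in both views, at crop (220,65) in scene and (575,268) in top. I check its offset, then plan the bar grasp.

```bash
python3 - <<'E'
from h import *
S=viewer.read_camera("scene");T=viewer.read_camera("top")
ss=lambda a,b:((a+.5)/6.5-.5+445,(b+.5)/6.5-.5+227); st=lambda a,b:((a-390+.5)/6.5-.5+150,(b+.5)/6.5-.5+213)
X,e=tri(S,ss(220,67),T,st(574,268)); print(X,e, (X[:2]-[.475,.3556])@[-.952,-.305])
a=np.radians(-4.1)
print([ (t,np.round([.6785-.22*np.cos(t)*np.cos(a),.063-.22*np.cos(t)*np.sin(a),.116+.22*np.sin(t)],3)) for t in (0,.25,.5,.75)])
E
```

```text
[0.44999695 0.34805954 0.06199398] 0.0014038499647048355 0.02610274422600738
[(0, array([0.459, 0.079, 0.116])), (0.25, array([0.466, 0.078, 0.17 ])), (0.5, array([0.486, 0.077, 0.221])), (0.75, array([0.518, 0.075, 0.266]))]
```

The knob offset is +26 mm, which is the stop. For the bar I tilt the tool 25° forward, pads across the bar and jaws part-closed, so that it ends about 18° past vertical after the lift.

```bash
cat >> h.py <<'E'
def bar(th,al=25,back=0,B=(.459,.0785,.116),L=.220,yaw=-4.1):
    hx=np.array([np.cos(np.radians(yaw)),np.sin(np.radians(yaw)),0]); H=np.array(B)+L*hx
    b=H-L*np.cos(th)*hx+np.array([0,0,L*np.sin(th)])
    R=Ro.from_euler("xyz",[np.pi-np.radians(al)+th,0,np.radians(90+yaw)])
    return b+R.apply([0,0,.0187-back]),R.as_euler("xyz")
E
python3 -c "
from h import *
print(bar(0,25,.1));go(*bar(0,25,.1))"
```

```text
(array([0.42472907, 0.08095657, 0.18968282]), array([2.70526034, 0.        , 1.49923783]))
shift [-245.6 -100.9   41.9] turn [-24.8  -4.6  20.9]
```

```bash
python3 -m crank '-246 -101 0 -25 -5 21;-246 -101 0 -25 -5 21;-246 -101 0 -25 -5 21;-246 -101 0 -25 -5 21;-246 -101 0 -25 -5 21;-246 -101 0 -25 -5 21;-246 -101 0 -25 -5 21;-246 -101 42 -25 -5 21;-246 -101 42 -25 -5 21;-246 -101 42 -25 -5 21' 0.4; python3 - <<'E'
from h import *
go(*bar(0,25,.1)); go(*bar(0,25,0))
d=viewer.read_camera("scene");e=viewer.read_camera("top")
cv2.imwrite("pics/a3.png",np.hstack([cv2.resize(np.ascontiguousarray(x),(390,390),interpolation=cv2.INTER_CUBIC) for x in(d["color"][110:260,310:460,::-1],e["color"][180:310,215:345,::-1])]))
E
```

```text
t: 7.55
tool_pos: [0.4237, 0.0817, 0.1873]
tcp_rot: [2.706, 0.006, 1.497]
contact_force: [0.4, 0.1, 0.6]
finger_gap: 0.0512
shift [-0.6  2.  -1.7] turn [-0.   0.3  0. ]
shift [-0.   2.  98.3] turn [-0.   0.3  0. ]
```

View pics/a3.png

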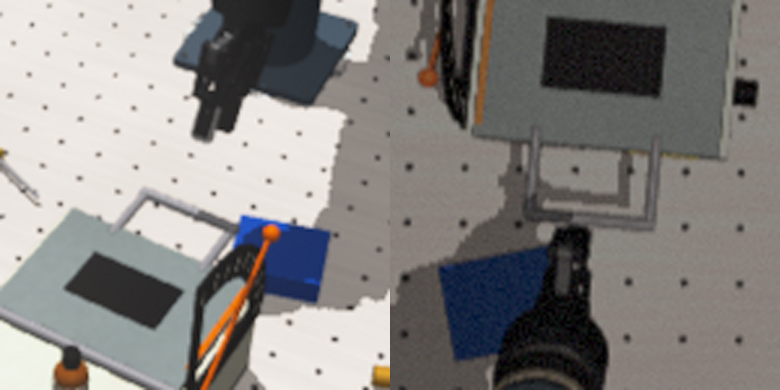

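The gripper is lined up behind the bar's middle: top crop shows it at (570,240) with the bar at (590,222), and the difference is height parallax. I advance along the tool.

```bash
python3 -m crank '0 2 30 0 0 0;0 2 60 0 0 0;0 2 80 0 0 0;0 2 90 0 0 0;0 2 98 0 0 0;0 2 98 0 0 0;0 2 98 0 0 0'; python3 - <<'E'
from h import *
go(*bar(0,25,0))
d=viewer.read_camera("scene");e=viewer.read_camera("top")
cv2.imwrite("pics/a4.png",np.hstack([cv2.resize(np.ascontiguousarray(x),(390,390),interpolation=cv2.INTER_CUBIC) for x in(d["color"][140:260,320:440,::-1],e["color"][180:300,215:335,::-1])]))
E
```

```text
t: 8.35
tool_pos: [0.47, 0.0775, 0.105]
tcp_rot: [2.697, 0.004, 1.495]
contact_force: [-0.3, 0.2, 0.5]
finger_gap: 0.0511
shift [ 0.3 -5.4  4. ] turn [ 0.5  0.3 -0.1]
```

View pics/a4.png

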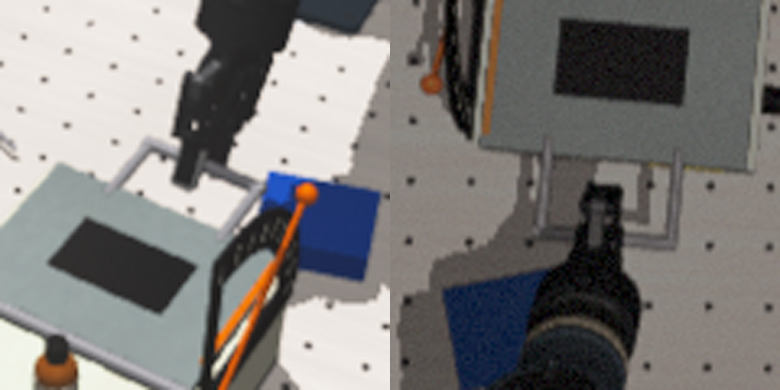

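The fingers straddle the bar, at scene crop (195,165) and top crop (605,235). I settle and check the position.

```bash
python3 -m crank '0 0 0 0 0 0;0 0 0 0 0 0'; python3 -c "
from h import *
go(*bar(0,25,0))"
```

```text
t: 8.65
tool_pos: [0.4692, 0.0773, 0.1038]
tcp_rot: [2.698, 0.005, 1.495]
contact_force: [-0.3, 0.2, -0.4]
finger_gap: 0.0512
shift [ 0.5 -4.2  3.2] turn [ 0.4  0.3 -0.1]
```

```bash
python3 -m crank '0 -4 3 0 0 0;0 -4 3 0 0 0;0 -4 3 0 0 0'; python3 -m crank '0 0 0 0 0 0;0 0 0 0 0 0;0 0 0 0 0 0;0 0 0 0 0 0;0 0 0 0 0 0;0 0 0 0 0 0;0 0 0 0 0 0' 1; python3 -c "
from h import *
go(*bar(0,25,0)); print(monitor.sense()['contact_force'])"
```

```text
t: 8.95
tool_pos: [0.4663, 0.0774, 0.0981]
tcp_rot: [2.7, 0.005, 1.495]
contact_force: [0.7, 0.1, 0.1]
finger_gap: 0.0511
t: 9.65
tool_pos: [0.4662, 0.0774, 0.0986]
tcp_rot: [2.7, 0.005, 1.495]
contact_force: [-5.6, -0.2, 3.9]
finger_gap: 0.0101
shift [ 0.6  0.7 -0.2] turn [ 0.3  0.3 -0.1]
[-5.57774615 -0.20589006  3.852141  ]
```

The bar is gripped, gap 10 mm. I work out the arc rows for the lift about the hinge.

```bash
python3 -c "
from h import *
p0,e0=bar(0);R0=Ro.from_euler('xyz',e0)
for k in range(1,11):
    p,e=bar(np.radians(3.5*k)); print(3.5*k,(R0.inv().apply(p-p0)*1000).round(1))
"
```

```text
3.5 [  0.    4.9 -12. ]
7.0 [  0.   10.5 -23.7]
10.5 [  0.   16.9 -35.1]
14.0 [  0.   23.9 -46. ]
17.5 [  0.   31.6 -56.5]
21.0 [  0.   39.9 -66.5]
24.5 [ -0.   48.8 -76. ]
28.0 [ -0.   58.2 -84.9]
31.5 [ -0.   68.2 -93.2]
35.0 [   0.    78.7 -100.9]
```

```bash
python3 -m crank '0 2 -6 1.7 0 0;0 5 -12 3.5 0 0;0 8 -18 5.2 0 0;0 11 -24 7 0 0;0 14 -29 8.7 0 0;0 17 -35 10.5 0 0;0 20 -41 12.2 0 0;0 24 -46 14 0 0;0 24 -46 14 0 0'; python3 - <<'E'
from h import *
go(*bar(np.radians(14)))
print(monitor.sense()['ft_torque'])
d=viewer.read_camera("scene")
cv2.imwrite("pics/a5.png",cv2.resize(np.ascontiguousarray(d["color"][110:260,290:460,::-1]),None,fx=4,fy=4,interpolation=cv2.INTER_CUBIC))
E
```

```text
t: 10.55
tool_pos: [0.4682, 0.0773, 0.1501]
tcp_rot: [2.947, 0.005, 1.495]
contact_force: [-3.5, 0.1, 0.3]
finger_gap: 0.0098
shift [ 0.6  1.  -0.6] turn [ 0.1  0.3 -0.2]
[-0.01981709  0.92221042  0.04427679]
```

View pics/a5.png

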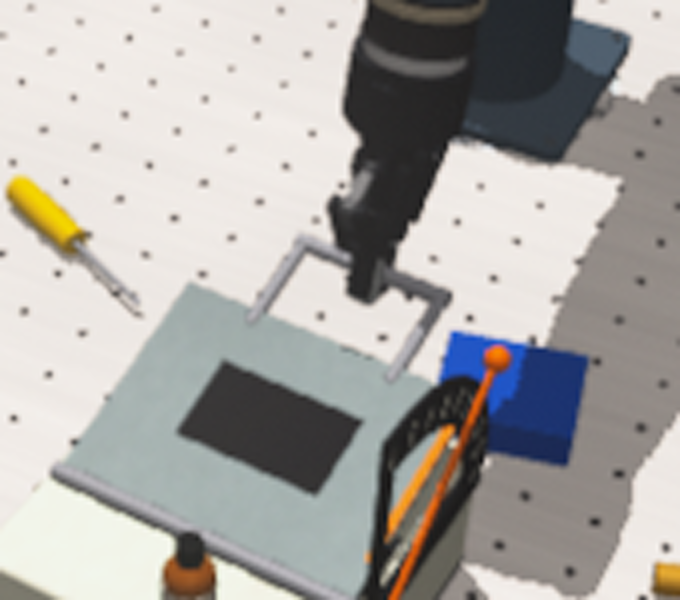

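The flap is rising with the bar held in the fingers, at crop (370,270), and the forces are small. The lift is a rigid turn about the hinge, so the same tool-frame arc applies; I continue by 28°.

```bash
python3 -m crank '0 5 -12 3.5 0 0;0 10 -24 7 0 0;0 17 -35 10.5 0 0;0 24 -46 14 0 0;0 32 -56 17.5 0 0;0 40 -66 21 0 0;0 49 -76 24.5 0 0;0 55 -82 26.5 0 0;0 58 -85 28 0 0;0 58 -85 28 0 0'; python3 - <<'E'
from h import *
go(*bar(np.radians(42)))
S=viewer.read_camera("scene");T=viewer.read_camera("top")
cv2.imwrite("pics/a6.png",cv2.resize(np.ascontiguousarray(S["color"][150:300,290:450,::-1]),None,fx=4,fy=4,interpolation=cv2.INTER_CUBIC))
cv2.imwrite("pics/a7.png",cv2.resize(np.ascontiguousarray(T["color"][130:260,200:350,::-1]),None,fx=4,fy=4,interpolation=cv2.INTER_CUBIC))
E
```

```text
t: 11.6
tool_pos: [0.5089, 0.0743, 0.2449]
tcp_rot: [-2.849, 0.006, 1.495]
contact_force: [-3.5, -0.7, 1.7]
finger_gap: 0.0097
shift [ 0.6  0.8 -0.7] turn [ 0.2  0.3 -0.3]
```

View pics/a6.png

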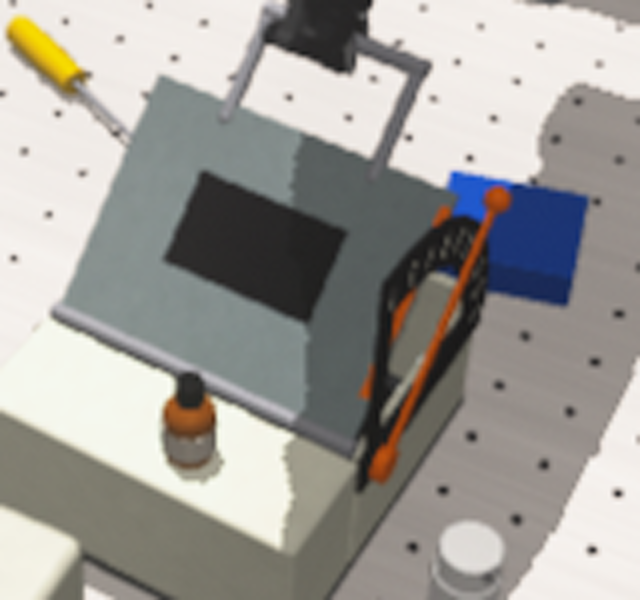

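View pics/a7.png

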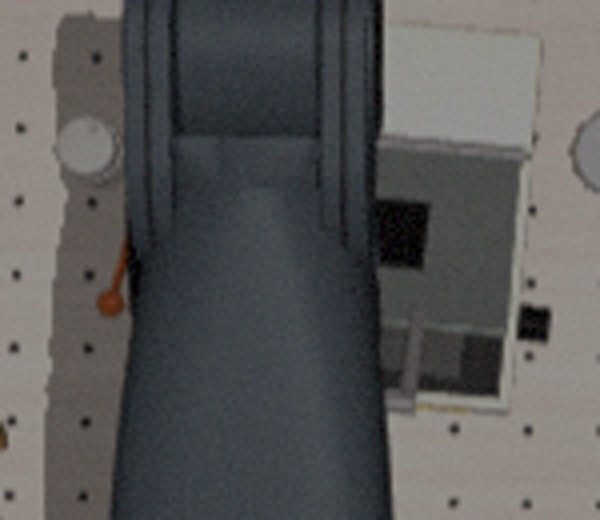

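The flap is up and held, with the pointer ball at scene crop (497,199) and its pivot at (382,462). I measure both angles by casting rays onto planes normal to the hinge line.

```bash
python3 - <<'E'
from h import *
S=viewer.read_camera("scene");T=viewer.read_camera("top")
c=lambda a,b:((a+.5)/4-.5+290,(b+.5)/4-.5+150); ct=lambda a,b:((a+.5)/4-.5+200,(b+.5)/4-.5+130)
y=np.radians(-4.1);hx=np.array([np.cos(y),np.sin(y),0]);hy=np.array([-hx[1],hx[0],0]);H=np.array([.6785,.063,.116])
def ang(n,d,p,off):
    X=onpl(d,p,H+off*hy,hy)-H; a,z=-X@hx,X[2]; print(n,"ang",np.degrees(np.arctan2(z,a)).round(1),"r",np.hypot(a,z).round(4))
ang("barLend",S,c(423,68),.053); ang("barRend",S,c(270,10),-.05)
ang("flap corner L",S,c(456,197),.1025);ang("flap corner R",S,c(160,78),-.1025)
ang("ball",S,c(497,199),.124);ang("ball .130",S,c(497,199),.130)
X,e=tri(S,c(497,199),T,ct(110,302));print(X,e,(X-H)@hy,np.degrees(np.arctan2((X-H)[2],-(X-H)@hx)))
ang("ball top",T,ct(110,302),.124)
m=cv2.inRange(cv2.cvtColor(S["color"],cv2.COLOR_RGB2HSV),(5,180,120),(15,255,255))[190:210,405:425]
q=np.argwhere(m>0).mean(0);print("ball px(mask)",q[1]+405,q[0]+190)
E
```

```text
barLend ang 41.5 r 0.2205
barRend ang 41.6 r 0.2204
flap corner L ang 42.4 r 0.1576
flap corner R ang 38.9 r 0.1577
ball ang 40.8 r 0.1656
ball .130 ang 49.5 r 0.1657
[0.56695011 0.195754   0.22820705] 0.0021135549657337435 0.12443871721009972 42.89838874853396
ball top ang 42.3 r 0.1624
ball px(mask) 412.97297297297297 201.51351351351352
```

The estimates are flap 41.5–42.4° and pointer 41–43°. The right flap corner disagrees at 38.9°, but that ray is the more sensitive one. As an independent check I fit the pointer line's direction in the image with a mask.

```bash
python3 - <<'E'
from h import *
S=viewer.read_camera("scene")
y=np.radians(-4.1);hx=np.array([np.cos(y),np.sin(y),0]);hy=np.array([-hx[1],hx[0],0]);H=np.array([.6785,.063,.116])
def di(off,th,r):
    a=proj(S,H+off*hy);b=proj(S,H+off*hy+r*(-np.cos(th)*hx+np.array([0,0,np.sin(th)])));d=b-a;return a,b,np.degrees(np.arctan2(d[0],-d[1]))
for t in(38,40,42,44,46,48): print(t,[np.round(v,1) for v in di(.124,np.radians(t),.165)],di(.1025,np.radians(t),.158)[2].round(1),di(-.1025,np.radians(t),.158)[2].round(1))
hsv=cv2.cvtColor(S["color"],cv2.COLOR_RGB2HSV)
m=cv2.inRange(hsv,(3,150,90),(18,255,255)); m[:, :384]=0;m[:,416:]=0;m[:195]=0;m[272:]=0
n,l,st,_=cv2.connectedComponentsWithStats(m)
for i in range(1,n):
    if st[i,4]>15:
        P=np.argwhere(l==i)[:,::-1].astype(np.float32);v=cv2.fitLine(P,cv2.DIST_HUBER,0,.01,.01).ravel();print(st[i],v,np.degrees(np.arctan2(abs(v[0]),abs(v[1]))))
E
```

```text
38 [array([385.1, 265.4]), array([414.4, 200.2]), np.float64(24.2)] 24.2 24.6
40 [array([385.1, 265.4]), array([414. , 199.8]), np.float64(23.7)] 23.7 23.8
42 [array([385.1, 265.4]), array([413.5, 199.4]), np.float64(23.3)] 23.2 23.0
44 [array([385.1, 265.4]), array([413. , 199.1]), np.float64(22.8)] 22.7 22.2
46 [array([385.1, 265.4]), array([412.4, 198.9]), np.float64(22.3)] 22.2 21.4
48 [array([385.1, 265.4]), array([411.8, 198.7]), np.float64(21.8)] 21.7 20.5
[384 197  32  74 201] [ 3.9060226e-01 -9.2055953e-01  3.9865042e+02  2.3481653e+02] 22.991978
[388 223   6  12  27] [ 3.7224144e-01 -9.2813593e-01  3.8979999e+02  2.2800000e+02] 21.853918
```

The pointer's line direction of 23.0° corresponds to 43°, which agrees with the triangulated 42.9°. The flap is at about 42°, so I nudge it up 1° and let it settle.

```bash
python3 -m crank '0 1 -4 1 0 0;0 1 -4 1 0 0;0 1 -4 1 0 0;0 1 -4 1 0 0;0 1 -4 1 0 0;0 1 -4 1 0 0;0 1 -4 1 0 0;0 1 -4 1 0 0;0 1 -4 1 0 0;0 1 -4 1 0 0'; python3 - <<'E'
from h import *
go(*bar(np.radians(43)))
S=viewer.read_camera("scene")
cv2.imwrite("pics/a8.png",cv2.resize(np.ascontiguousarray(S["color"][130:300,290:500,::-1]),None,fx=3.5,fy=3.5,interpolation=cv2.INTER_CUBIC))
E
```

```text
t: 12.85
tool_pos: [0.5115, 0.0742, 0.2483]
tcp_rot: [-2.835, 0.006, 1.495]
contact_force: [2.2, -5.0, -4.0]
finger_gap: 0.0103
shift [ 0.5  0.6 -0.2] turn [ 0.4  0.2 -0.3]
```

View pics/a8.png

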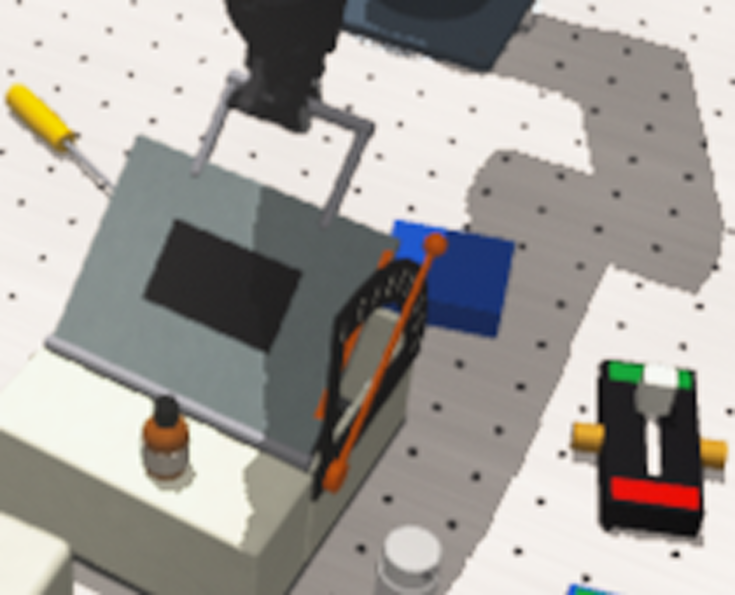

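The flap is parallel with the pointer (ball at crop (434,243)) and the bar is held in the fingers at (290,105). The shutter knob is still at green, at (660,377), and the bystanders are in place. I hand in.

```bash
python3 -c "
from h import *
s=monitor.sense();print(s['t'],abs(s['joint_velocities']).max(),s['finger_gap']);print(r.job_done())"
```

```text
12.9 0.0018586537405266004 0.010139209122230939
the job is handed in; nothing more can be done
None
```

I slid the black unit's knob to its green stop while the flap was shut. Then I gripped the steel bar, lifted the flap to the pointer and handed in at 12.9 s with the gripper still holding it. No verdict was reported.

**Shutter:** the knob measured +26 mm from the unit's centre, against 25 mm expected at the stop. It was still at green in the last picture.

**Flap and pointer:** the arm's pose put the flap at about 43°. The pointer measured about 43° both by triangulation (42.9°) and by the direction of its line in the image.

**Hold:** finger gap was 10 mm on the 12 mm bar, against 19 mm on the 20 mm knob, so it reads a little low. The joints were almost still, under 0.002 rad/s.

**Bystanders:** the oil bottle, canister, slide box and screwdriver stood in place in the last picture, and the pointer looked unmoved. I did not measure any of these. The dish and jar were out of that picture, but the arm never went near them.

**Disagreements:** these were single-view readings taken when the flap was at about 42°, and I gave them less weight.
- The flap's right corner gave 38.9°, while the bar ends and left corner gave 41.5–42.4°.
- The pointer ball gave 40.8° from the scene camera and 42.3° from the top camera.

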